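# Run a circuit board in the bench tester

## Task

Run the board that lies in the bench tester: with the fingertips push the open gate down by its yellow tab until it is fully shut on the board, then tap the blue reset button and let it spring back up, then press the green run button and keep it held down. Touch everything lightly, do not press the red stop button, and do not lift the board or shift the tools lying around; the program finishes while the green button is still held down.

Things in the scene. Friction and masses are not known exactly. Their poses are not given: they have to be found in the camera images.
- tester: board tester, fixed: dark box 240 (x) by 200 (y) mm, aluminium deck top 56 mm above the bench. Origin: centre of its underside; x points from the button row to the gate's hinge, z up. In its frame: buttons at x = -78, y = -60, 0, +60 mm (colours vary in place); hinge axis along y at x = 104, z = 92.5 mm; nest with the board centred at x = 28 mm. A wall shelf hangs over the bench's back: stay low
- gate (a joint): angle of the tester's gate (rad): 0 fully shut (level), grows as it opens upward and back (stop at 1.75); it starts half open. Stiff hinge that stays where it is left; about 3 N at the tab moves it, a little more near the end, where its pins press the board down on springs (from about 0.07 rad), until it meets a firm stop at 0; it stays shut when released
- gate_hinge (a point): middle of the gate's hinge axis; its frame turns with the gate: x from the tab to the hinge, y along the hinge, z out of the gate's outer (upper) face. The gate is a flat frame with a clear window, 118 mm (x) by 136 mm (y) by 5 mm thick, centred on the hinge's plane, with white pins 25 mm long on its underside
- gate_tab (a point): point to push: on the outer face of the yellow tab in the middle of the gate's free edge, 114 mm from the hinge axis and 6.5 mm out from the hinge's plane; the tab is 44 mm wide and reaches from 101 to 138 mm from the hinge axis. Frame as gate_hinge
- blue_button_top (a point): centre of the top face of the blue button's cap (flat, 25 mm across), 17.5 mm above the deck when up; z up
- blue_button (a joint): travel of the blue button (m): 0 up, 0.006 fully down; a spring pushes it back (1.5 N to start, 5 N fully down); it counts as pressed beyond 0.0035
- green_button_top (a point): centre of the top face of the green button's cap (flat, 25 mm across), 17.5 mm above the deck when up; z up
- green_button (a joint): travel of the green button (m), spring and size as the blue one
- red_button_top (a point): centre of the top of the red button's mushroom cap (33 mm across), 17.5 mm above the deck when up; do not press
- red_button (a joint): travel of the red button (m): 0 up, 0.006 down, spring as the blue one
- board: green circuit board 60 x 92 x 22 mm, loose in the tester's nest under the gate, long side along the tester's y; origin at the centre of its underside, 67 mm above the tester's underside at the start. The nest is sprung: the shut gate's pins push the board down 4 mm
- brush: black antistatic brush 160 mm long, loose on the bench left of the tester; origin at the centre of its underside
- tweezers: steel tweezers 124 mm long, loose on the bench left of the tester; origin at the centre of the underside
- screwdriver: screwdriver with black and yellow handle, 200 mm, loose on the bench in front of the vice; origin at the centre of the underside
- control_box: grey die-cast box 66 x 147 x 40 mm, loose, right of the vice; origin at the centre of the underside
- caliper: digital caliper 206 mm, loose, right of the vice; origin at the centre of the underside
Not all that is in view belongs to the job. Of the things that look like the board, the larger one is meant.

How it is judged:
By the outcome, as a careful person would: the job done as asked, in the order asked, and still so for the second after the job is handed in, while the arm keeps its last pose, push and grip.
It also fails if it takes over 48 s, if anything falls off the work surface, if the arm or the gripper's body presses on something with over 40 N, if the wrist force passes 120 N, or if a joint passes its speed limit or range.

## Robot

A 7-joint arm with a two-finger parallel gripper is mounted at the origin on a cart in front of the work surface, level with it; the furniture and walls round the work are solid. World frame = base frame: x ahead of the robot, y to its left, z up, the work surface at z = 0. Lengths are in m, angles in rad, forces in N, time in s.
With the tool pointing down it reaches from about 0.4 to 0.9 m from the base axis. Payload 5.5 kg.
Tool frame: the origin (TCP) lies midway between the tips of the shut fingers; the grasp point (between the pads) lies 19 mm behind it; z points along the fingers, y is the line along which they close (so a half turn about z gives the same grasp; the last joint's range is limited). The gripper opens to 92 mm and grips with 3 to 60 N. Pads are 19 mm wide; open, the fingers measure 130 mm over their backs; the gripper's body (75 mm by 190 mm) begins 47 mm behind the grasp point.
Start: joints at [-0.881, 0.501, -0.427, 1.55, 0.221, 1.138, -0.21], TCP at [0.269, 0.592, 0.227] pointing down, gripper open.
Joint ranges: [-2.88, 2.88], [-0.31, 2.03], [-1.54, 1.56], [0.2, 2.42], [-1.41, 4.55], [0.19, 2.02], [-2.57, 2.57]. Speed limits (rad/s): [2.57, 2.57, 3.14, 3.14, 3.14, 3.14, 3.14].

## Interface

Orientations are given as a rotation vector (axis times angle).
In Python, from bench import bot gives the robot as it stands. The module is installed in compiled form; this text tells all that it offers.
- The arm moves only by the tool send_rows, never from a script. Its arguments are lists of equal length, an entry for each row: "translation": the shift along the tool's x, y, z in cm, a list of three; "dr": the turn, a rotation vector about the tool's x, y, z in rad, a list of three; "jaw": the closure in counts, from 0 (fully open) to 255 (shut). In form: {"translation": [[dx, dy, dz], ...], "dr": [[wx, wy, wz], ...], "jaw": [jaw, ...]}. A call has exactly 10 rows; each row is the pose to reach, as a shift and turn from the pose commanded when the call began, along the tool's axes at that moment; what a row does not reach only later rows make up. A row lasts 1/8 s, in which the tool goes at most 62.5 mm and 10.7 degrees, less where a joint would pass 70% of its speed; a pose out of reach is approached as far as the arm can. A call with a gripper value outside its range is refused whole. The fingers move at their own pace and stop on an object; "newtons" is the grip in N (left out, the last holds). Time passes only in rows, so rows that repeat a pose let the fingers close, or fill a call up. It gives the time, the measured TCP pose, the force, the opening and the grip force at its end, in the units of the state.
- bot.get_state(): the state, without advancing time (a new reading comes with each control period).
- bot.camera(name): name is "scene" or "top"; returns the picture (480x640x3 uint8, red, green, blue); there is no depth.
- bot.calibration(name): a dict with "fx", "fy", "cx", "cy" (pixels), "world_from_camera" (4x4, takes a point from camera to world coordinates). Camera axes: x right, y up, looking along -z (the intrinsics and any distortion apply to the point x, -y, -z); pixel columns grow to the right and rows downward; lengths in m; the calibration is good to about 2 mm. A picture is of the moment at which its call begins. calibration takes no time and is no camera call.
- bot.finish_job(): hands the job in; it is judged then, once.
The state is a dict: "t": time; "joints": joint angles; "qvel": joint speeds; "joint_torque": joint torques, N m; "ee_pos": TCP position; "ee_rot": TCP orientation; "wrist_force": force on the tool from outside, world axes, zero at the start; "ft_torque": the same for the moment, N m; "grip_width": opening from 0.0 (shut) to 1.0 (fully open); "grip_force": force on a finger pad.
Only numpy, scipy, OpenCV 4.12 (cv2) and the standard library are available. Lean on these libraries where they do the work, as an engineer would, in place of code of your own. Each camera call takes 0.05 s, during which the arm holds its last target. There are 200 camera calls.

## Working session

There is one attempt and no reset: what is moved stays moved. The work goes in short steps, Python scripts to look and compute and a tool call to move; the robot and the scene stay as the last step left them, time stands still between calls to the robot, and variables do not carry over. Pictures are saved under pics/ and viewed, at most 10 in all, crops included, and the job is handed in when it is done.

Besides the shell and the picture viewer there is one more tool, called after "Call:" as a command line: name --argument value ..., lists and objects as JSON in quotes. send_rows: Moves the arm, as the interface text tells. Its arguments: {"type":"object","properties":{"translation":{"type":"array"},"dr":{"type":"array"},"jaw":{"type":"array"},"newtons":{"type":"number"}},"required":["translation","dr","jaw"]}

```bash
mkdir -p pics; python3 - <<'E'
from bench import bot
import cv2
for n in("scene","top"):
    cv2.imwrite(f"pics/{n}0.png",bot.camera(n)[:,:,::-1])
    c=bot.calibration(n);print(n,{k:(v.round(4).tolist() if hasattr(v,'round') and hasattr(v,'tolist') else v) for k,v in c.items()})
s=bot.get_state();print(s)
E
```

```text
scene {'fx': 507.26767870232, 'fy': 507.26767870232, 'cx': 323.8504743465172, 'cy': 238.33493064220656, 'world_from_camera': [[-0.4705, 0.5056, -0.7232, -0.2902], [-0.8823, -0.279, 0.379, 0.5545], [-0.0102, 0.8164, 0.5774, 0.7307], [0.0, 0.0, 0.0, 1.0]]}
top {'fx': 474.54203917291085, 'fy': 474.54203917291085, 'cx': 320.0729856670431, 'cy': 240.60946618099646, 'world_from_camera': [[0.0099, 0.9926, -0.1213, 0.3776], [-0.9999, 0.0102, 0.0013, 0.1089], [0.0025, 0.1213, 0.9926, 1.1594], [0.0, 0.0, 0.0, 1.0]]}
{'t': 0.1, 'joints': array([-0.88078575,  0.50173731, -0.42679206,  1.55133901,  0.22083599,
        1.13831134, -0.21031483]), 'qvel': array([ 0.00069094, -0.00014964,  0.00012321, -0.00264943,  0.00204698,
       -0.00397684, -0.00077587]), 'joint_torque': array([-1.14041258e-02, -5.67878544e+01, -5.83815157e+00, -2.79916441e+01,
       -6.88403961e-02,  2.42138864e-02,  3.13043620e-05]), 'ee_pos': array([0.2688759 , 0.5910909 , 0.22579392]), 'ee_rot': array([-6.65221968e-01, -3.06996223e+00,  2.66025242e-03]), 'wrist_force': array([-1.06454637,  0.39890703,  0.05972951]), 'ft_torque': array([-0.01085722, -0.03499539, -0.00184362]), 'grip_force': 0.0, 'grip_width': 1.0019636660924744}
```

View pics/scene0.png

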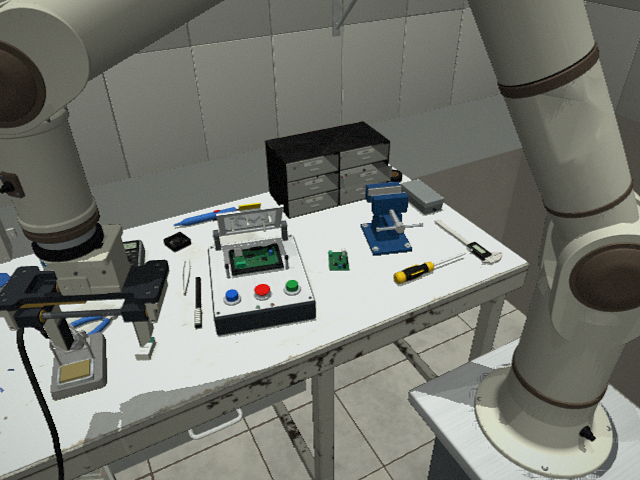

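View pics/top0.png

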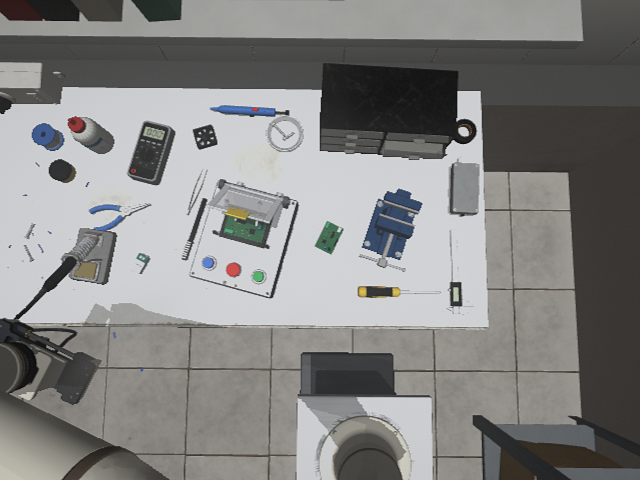

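```bash
cat > h.py <<'E'
import numpy as np,cv2
from bench import bot
from scipy.optimize import least_squares
from scipy.spatial.transform import Rotation as R
def proj(n,P):
    c=bot.calibration(n);T=np.linalg.inv(np.array(c["world_from_camera"]));p=np.atleast_2d(P)@T[:3,:3].T+T[:3,3]
    return np.c_[c["cx"]+c["fx"]*p[:,0]/-p[:,2],c["cy"]-c["fy"]*p[:,1]/-p[:,2]]
H={"blue":(105,130),"green":(50,85),"red":(0,6),"yellow":(18,32)}
def blob(img,col,near,r=14):
    h=cv2.cvtColor(img,cv2.COLOR_RGB2HSV);lo,hi=H[col]
    m=cv2.inRange(h,(lo,110,70),(hi,255,255))
    if col=="red": m|=cv2.inRange(h,(172,110,70),(180,255,255))
    k=np.zeros_like(m);cv2.circle(k,near,r,255,-1);ys,xs=np.nonzero(m&k)
    return np.array([xs.mean(),ys.mean()]),len(xs),(xs.min(),xs.max(),ys.min(),ys.max())
def tester(p,P): # p=x,y,yaw
    return R.from_euler("z",p[2]).apply(P)+[p[0],p[1],0]
def gate(a,d,o,y=0): # d from hinge, o out of the plane
    return np.array([104-d*np.cos(a)-0*o+o*np.sin(a),y,92.5+d*np.sin(a)+o*np.cos(a)])/1e3
E
python3 - <<'E'
from h import *
near={"top":{"blue":(209,263),"red":(233,270),"green":(259,276),"yellow":(238,214)},"scene":{"blue":(232,297),"red":(263,291),"green":(292,287)}}
obs={}
for n in near:
    im=cv2.imread(f"pics/{n}0.png")[:,:,::-1]
    for c in near[n]:
        obs[n,c]=blob(im,c,near[n][c],14 if c!="yellow" else 22);print(n,c,obs[n,c])
By={"blue":60,"red":0,"green":-60}
def res(p,cams=("top","scene")):
    return np.concatenate([proj(n,tester(p,np.array([[-78,By[c],70]])/1e3))[0]-obs[n,c][0] for n in cams for c in By])
for cams in(("top",),("scene",),("top","scene")):
    s=least_squares(res,[.5,.3,0.1],args=(cams,));print(cams,s.x,s.fun.round(1))
p=s.x;o=obs["top","yellow"][0]
for a in np.arange(.3,1.5,.1): print(a.round(2),(proj("top",tester(p,gate(a,120,4)))[0]-o).round(1),proj("scene",tester(p,gate(a,120,4)))[0].round(0))
for n in("top","scene"):
    print(n,proj(n,tester(p,np.array([[-120,-100,56],[-120,100,56],[120,100,56],[120,-100,56]])/1e3)).round().tolist())
for n,(x0,y0,w,h) in dict(top=(170,160,140,150),scene=(190,190,150,150)).items():
    im=cv2.imread(f"pics/{n}0.png")[y0:y0+h,x0:x0+w];cv2.imwrite(f"pics/{n}c.png",cv2.resize(im,None,fx=4,fy=4,interpolation=2))
a,b=[cv2.imread(f"pics/{n}c.png") for n in("top","scene")]
cv2.imwrite("pics/both.png",cv2.resize(np.hstack([a,np.pad(b,((0,0),(0,0),(0,0)))[:a.shape[0]]]),(800,413)))
E
```

```text
top blue (array([207.5125, 262.425 ]), 80, (np.int64(203), np.int64(212), np.int64(258), np.int64(267)))
top red (array([232.70138889, 269.13888889]), 144, (np.int64(226), np.int64(239), np.int64(263), np.int64(275)))
top green (array([257.84210526, 276.21052632]), 76, (np.int64(253), np.int64(262), np.int64(272), np.int64(281)))
top yellow (array([237.33139535, 212.98837209]), 172, (np.int64(226), np.int64(249), np.int64(207), np.int64(219)))
scene blue (array([231.38333333, 294.89166667]), 120, (np.int64(226), np.int64(237), np.int64(289), np.int64(301)))
scene red (array([261.92253521, 289.31690141]), 142, (np.int64(255), np.int64(269), np.int64(284), np.int64(295)))
scene green (array([291.60714286, 284.16666667]), 84, (np.int64(286), np.int64(297), np.int64(280), np.int64(290)))
('top',) [ 0.51795166  0.28766905 -0.25580603] [ 0.1 -0.  -0.   0.1 -0.1 -0.1]
('scene',) [ 0.5180557   0.29275268 -0.2306612 ] [ 0.1 -0.1 -0.   0.1 -0.  -0. ]
('top', 'scene') [ 0.5182222   0.29018682 -0.24585871] [-0.7  0.2 -0.8  0.1 -0.8 -0.4  0.6 -0.7  0.5 -0.3  0.6 -0.1]
0.3 [-2.  24.1] [255. 244.]
0.4 [-2.3 21.4] [254. 238.]
0.5 [-2.4 18.3] [253. 233.]
0.6 [-2.4 14.6] [253. 227.]
0.7 [-2.2 10.5] [252. 221.]
0.8 [-1.8  6. ] [251. 215.]
0.9 [-1.2  1.1] [250. 209.]
1.0 [-0.5 -4.1] [249. 204.]
1.1 [ 0.5 -9.5] [248. 199.]
1.2 [  1.6 -15.1] [247. 194.]
1.3 [  2.9 -20.8] [246. 190.]
1.4 [  4.3 -26.5] [245. 187.]
top [[270.0, 298.0], [187.0, 276.0], [215.0, 178.0], [297.0, 199.0]]
scene [[317.0, 300.0], [214.0, 318.0], [206.0, 245.0], [293.0, 233.0]]
```

View pics/both.png

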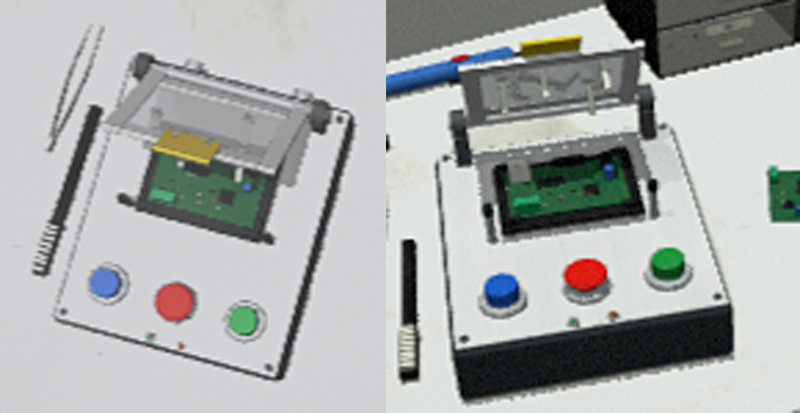

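```bash
cat >> h.py <<'E'
TP=[.5182,.2902,-.2459]
def plan(pts,cur=None):
    "tester-frame TCP targets (mm) -> shifts in tool axes (cm), and turn to tool y along tester y, z down"
    s=bot.get_state();r0=R.from_rotvec(s["ee_rot"])
    cand=[R.from_euler("z",TP[2]+k)*R.from_euler("x",np.pi) for k in(0,np.pi)]
    dr=min([(r0.inv()*c).as_rotvec() for c in cand],key=np.linalg.norm)
    now=R.from_euler("z",-TP[2]).apply(s["ee_pos"]-[TP[0],TP[1],0])*1e3
    print("t",round(s["t"],2),"now(tester mm)",now.round(1),"F",s["wrist_force"].round(1),"dr",dr.round(3))
    for q in pts: print(q,(r0.inv().apply(tester(TP,np.array(q,float)/1e3)-s["ee_pos"])*100).round(2).tolist())
E
python3 - <<'E'
from h import *
plan([(80,130,240),(70,0,225),(66,0,212)])
E
```

```text
t 0.1 now(tester mm) [-315.1  231.1  225.8] F [-1.1  0.4  0.1] dr [-0.002 -0.    -0.181]
(80, 130, 240) [-40.68, -2.85, -1.42]
(70, 0, 225) [-42.04, -15.81, 0.11]
(66, 0, 212) [-41.64, -15.88, 1.41]
```

Call:
send_rows --translation '[[-4, -0.3, -0.5], [-9, -0.6, -1], [-14, -1, -1.4], [-19, -1.3, -1.4], [-24, -1.7, -1.4], [-29, -2, -1.4], [-34, -2.4, -1.4], [-38, -2.7, -1.4], [-40.7, -2.9, -1.4], [-40.7, -2.9, -1.4]]' --dr '[[0, 0, -0.02], [0, 0, -0.05], [0, 0, -0.08], [0, 0, -0.1], [0, 0, -0.13], [0, 0, -0.15], [0, 0, -0.17], [0, 0, -0.18], [0, 0, -0.18], [0, 0, -0.18]]' --jaw '[255, 255, 255, 255, 255, 255, 255, 255, 255, 255]'

```text
t: 1.35
ee_pos: [0.6299, 0.3936, 0.2393]
ee_rot: [-0.394, -3.117, 0.003]
wrist_force: [-0.3, -0.2, -0.9]
grip_width: 0.01
grip_force: 0.0
```

```bash
python3 - <<'E'
from h import *
plan([(70,0,225),(66,0,212)])
E
```

```text
t 1.35 now(tester mm) [ 83.1 127.5 239.3] F [-0.3 -0.2 -0.9] dr [-0.002  0.    -0.006]
(70, 0, 225) [1.24, -12.75, 1.46]
(66, 0, 212) [1.64, -12.75, 2.76]
```

Call:
send_rows --translation '[[0.1, -2, 0.1], [0.3, -4.5, 0.3], [0.6, -7, 0.6], [0.9, -9.5, 0.9], [1.1, -11.5, 1.2], [1.3, -12.7, 1.5], [1.5, -12.7, 2], [1.6, -12.7, 2.5], [1.6, -12.7, 2.8], [1.6, -12.7, 2.8]]' --dr '[[0, 0, 0], [0, 0, 0], [0, 0, 0], [0, 0, 0], [0, 0, 0], [0, 0, 0], [0, 0, 0], [0, 0, 0], [0, 0, 0], [0, 0, 0]]' --jaw '[255, 255, 255, 255, 255, 255, 255, 255, 255, 255]'

```text
t: 2.6
ee_pos: [0.5807, 0.2781, 0.2122]
ee_rot: [-0.385, -3.117, 0.0]
wrist_force: [-0.3, -0.9, 0.1]
grip_width: 0.003
grip_force: 0.0
```

```bash
python3 - <<'E'
from h import *
a=[cv2.cvtColor(bot.camera(n),cv2.COLOR_RGB2BGR) for n in("top","scene")]
a=[cv2.resize(i[y:y+150,x:x+150],(400,400),interpolation=2) for i,(x,y) in zip(a,[(170,160),(190,170)])]
cv2.imwrite("pics/g1.png",np.hstack(a))
P=[tuple(gate(t,124,6.5)*1e3+[9.5,0,0]) for t in (1.0,.9,.8,.7,.6,.5,.4,.3,.2,.1,.05,0)]
plan([tuple(np.round(q,1)) for q in P])
E
```

```text
t 2.7 now(tester mm) [ 64.    3.4 212.6] F [0.2 0.8 0.1] dr [ 0.    -0.    -0.001]
(np.float64(52.0), np.float64(0.0), np.float64(200.4)) [1.2, -0.34, 1.22]
(np.float64(41.5), np.float64(0.0), np.float64(193.7)) [2.25, -0.34, 1.89]
(np.float64(31.8), np.float64(0.0), np.float64(186.0)) [3.22, -0.34, 2.66]
(np.float64(22.8), np.float64(0.0), np.float64(177.4)) [4.12, -0.34, 3.52]
(np.float64(14.8), np.float64(0.0), np.float64(167.9)) [4.92, -0.35, 4.47]
(np.float64(7.8), np.float64(0.0), np.float64(157.7)) [5.62, -0.35, 5.49]
(np.float64(1.8), np.float64(0.0), np.float64(146.8)) [6.22, -0.35, 6.58]
(np.float64(-3.0), np.float64(0.0), np.float64(135.4)) [6.7, -0.35, 7.72]
(np.float64(-6.7), np.float64(0.0), np.float64(123.5)) [7.06, -0.35, 8.91]
(np.float64(-9.2), np.float64(0.0), np.float64(111.3)) [7.31, -0.35, 10.13]
(np.float64(-10.0), np.float64(0.0), np.float64(105.2)) [7.39, -0.35, 10.74]
(np.float64(-10.5), np.float64(0.0), np.float64(99.0)) [7.44, -0.35, 11.36]
```

View pics/g1.png

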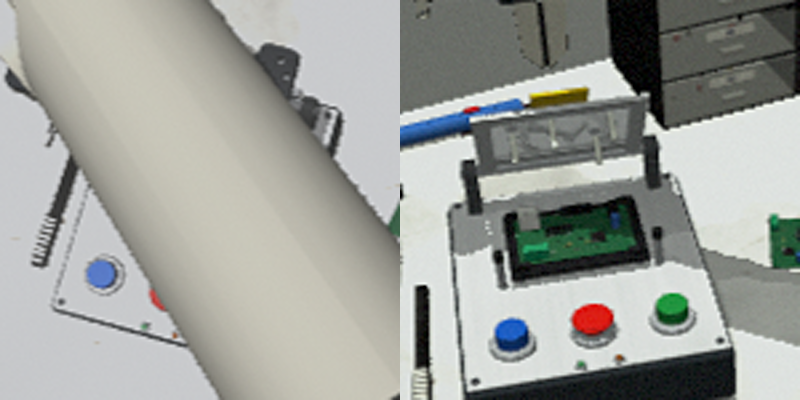

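Call:
send_rows --translation '[[1.2, -0.3, 1.2], [2.2, -0.3, 1.9], [3.2, -0.3, 2.7], [4.1, -0.3, 3.5], [4.9, -0.3, 4.5], [5.6, -0.3, 5.5], [6.2, -0.3, 6.6], [6.7, -0.3, 7.7], [7.0, -0.3, 8.7], [7.0, -0.3, 8.7]]' --dr '[[0, 0, 0], [0, 0, 0], [0, 0, 0], [0, 0, 0], [0, 0, 0], [0, 0, 0], [0, 0, 0], [0, 0, 0], [0, 0, 0], [0, 0, 0]]' --jaw '[255, 255, 255, 255, 255, 255, 255, 255, 255, 255]'

```text
t: 3.95
ee_pos: [0.5108, 0.2918, 0.1244]
ee_rot: [-0.385, -3.115, 0.002]
wrist_force: [-0.9, 0.4, 0.1]
grip_width: 0.003
grip_force: 0.0
```

```bash
python3 - <<'E'
from h import *
a=[cv2.cvtColor(bot.camera(n),cv2.COLOR_RGB2BGR) for n in("scene",)]
cv2.imwrite("pics/g2.png",cv2.resize(a[0][170:320,190:340],(500,500),interpolation=2))
plan([(-10,0,105),(-10.5,0,99),(-10.5,0,97)])
E
```

```text
t 4.0 now(tester mm) [ -7.3  -0.2 124.8] F [ 0.7 -0.5  0. ] dr [-0.001 -0.002 -0.   ]
(-10, 0, 105) [0.27, 0.02, 1.98]
(-10.5, 0, 99) [0.32, 0.02, 2.58]
(-10.5, 0, 97) [0.32, 0.02, 2.78]
```

View pics/g2.png

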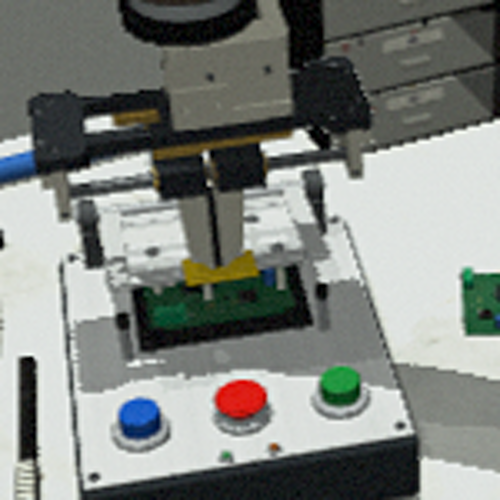

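Call:
send_rows --translation '[[0.1, 0, 0.5], [0.2, 0, 1.0], [0.25, 0, 1.4], [0.3, 0, 1.7], [0.3, 0, 2.0], [0.3, 0, 2.2], [0.3, 0, 2.3], [0.3, 0, 2.4], [0.3, 0, 2.4], [0.3, 0, 2.4]]' --dr '[[0, 0, 0], [0, 0, 0], [0, 0, 0], [0, 0, 0], [0, 0, 0], [0, 0, 0], [0, 0, 0], [0, 0, 0], [0, 0, 0], [0, 0, 0]]' --jaw '[255, 255, 255, 255, 255, 255, 255, 255, 255, 255]'

```text
t: 5.25
ee_pos: [0.5098, 0.2923, 0.1017]
ee_rot: [0.387, 3.117, 0.0]
wrist_force: [-0.3, 0.8, 1.5]
grip_width: 0.006
grip_force: 0.6
```

Call:
send_rows --translation '[[0, 0, 0], [0, 0, 0.05], [0, 0, 0.1], [0, 0, 0.1], [0, 0, 0.15], [0, 0, 0.15], [0, 0, 0.2], [0, 0, 0.2], [0, 0, 0.2], [0, 0, 0.2]]' --dr '[[0, 0, 0], [0, 0, 0], [0, 0, 0], [0, 0, 0], [0, 0, 0], [0, 0, 0], [0, 0, 0], [0, 0, 0], [0, 0, 0], [0, 0, 0]]' --jaw '[255, 255, 255, 255, 255, 255, 255, 255, 255, 255]'

```text
t: 6.5
ee_pos: [0.5096, 0.2924, 0.0997]
ee_rot: [0.387, 3.117, -0.0]
wrist_force: [1.2, -0.7, 2.8]
grip_width: 0.005
grip_force: 1.3
```

```bash
python3 - <<'E'
from h import *
plan([(-10.5,0,99)])
E
```

```text
t 6.5 now(tester mm) [-8.8  0.  99.7] F [ 1.2 -0.7  2.8] dr [-0.     0.    -0.001]
(-10.5, 0, 99) [0.17, -0.0, 0.07]
```

Keep going in small steps until the force rises at the stop.

Call:
send_rows --translation '[[0, 0, 0.03], [0, 0, 0.05], [0, 0, 0.05], [0, 0, 0.08], [0, 0, 0.1], [0, 0, 0.1], [0, 0, 0.1], [0, 0, 0.1], [0, 0, 0.1], [0, 0, 0.1]]' --dr '[[0, 0, 0], [0, 0, 0], [0, 0, 0], [0, 0, 0], [0, 0, 0], [0, 0, 0], [0, 0, 0], [0, 0, 0], [0, 0, 0], [0, 0, 0]]' --jaw '[255, 255, 255, 255, 255, 255, 255, 255, 255, 255]'

```text
t: 7.75
ee_pos: [0.5096, 0.2924, 0.0993]
ee_rot: [0.387, 3.117, -0.0]
wrist_force: [-0.8, -1.5, 7.9]
grip_width: 0.004
grip_force: 3.9
```

Call:
send_rows --translation '[[0, 0, 0.03], [0, 0, 0.05], [0, 0, 0.05], [0, 0, 0.08], [0, 0, 0.1], [0, 0, 0.1], [0, 0, 0.1], [0, 0, 0.1], [0, 0, 0.1], [0, 0, 0.1]]' --dr '[[0, 0, 0], [0, 0, 0], [0, 0, 0], [0, 0, 0], [0, 0, 0], [0, 0, 0], [0, 0, 0], [0, 0, 0], [0, 0, 0], [0, 0, 0]]' --jaw '[255, 255, 255, 255, 255, 255, 255, 255, 255, 255]'

```text
t: 9.0
ee_pos: [0.5097, 0.2925, 0.0991]
ee_rot: [0.387, 3.117, -0.0]
wrist_force: [-1.6, -3.9, 14.8]
grip_width: 0.005
grip_force: 7.1
```

Call:
send_rows --translation '[[0, 0, -0.5], [0, 0, -1.5], [0, 0, -2.5], [0, 0, -3], [0, 0, -3], [0, 0, -3], [0, 0, -3], [0, 0, -3], [0, 0, -3], [0, 0, -3]]' --dr '[[0, 0, 0], [0, 0, 0], [0, 0, 0], [0, 0, 0], [0, 0, 0], [0, 0, 0], [0, 0, 0], [0, 0, 0], [0, 0, 0], [0, 0, 0]]' --jaw '[255, 255, 255, 255, 255, 255, 255, 255, 255, 255]'

```text
t: 10.25
ee_pos: [0.5094, 0.2925, 0.1277]
ee_rot: [-0.387, -3.118, -0.0]
wrist_force: [0.4, 0.7, 0.5]
grip_width: 0.003
grip_force: 0.0
```

```bash
python3 - <<'E'
from h import *
plan([(-78,60,125),(-78,60,85),(-78,60,76)])
cv2.imwrite("pics/g3.png",cv2.resize(cv2.cvtColor(bot.camera("scene"),cv2.COLOR_RGB2BGR)[190:330,200:330],(520,560),interpolation=2))
E
```

```text
t 10.25 now(tester mm) [-9.100e+00  1.000e-01  1.277e+02] F [0.4 0.7 0.5] dr [ 0.    -0.    -0.001]
(-78, 60, 125) [6.9, 5.98, 0.27]
(-78, 60, 85) [6.9, 5.98, 4.27]
(-78, 60, 76) [6.9, 5.98, 5.17]
```

View pics/g3.png

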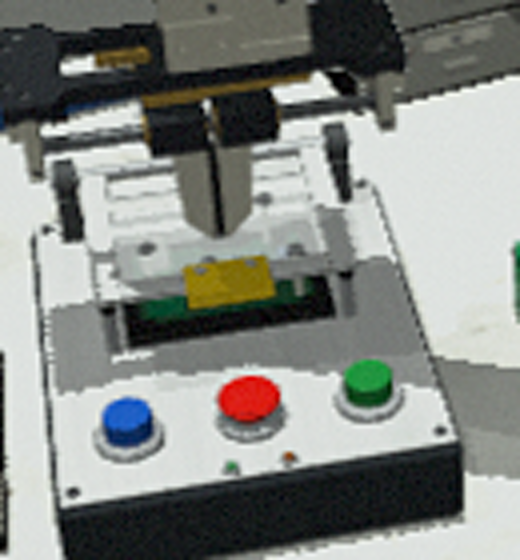

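Call:
send_rows --translation '[[2, 1.5, 0], [4, 3.2, 0], [5.8, 5, 0], [6.9, 6, 0.3], [6.9, 6, 1.5], [6.9, 6, 3], [6.9, 6, 4.2], [6.9, 6, 4.8], [6.9, 6, 5], [6.9, 6, 5]]' --dr '[[0, 0, 0], [0, 0, 0], [0, 0, 0], [0, 0, 0], [0, 0, 0], [0, 0, 0], [0, 0, 0], [0, 0, 0], [0, 0, 0], [0, 0, 0]]' --jaw '[255, 255, 255, 255, 255, 255, 255, 255, 255, 255]'

```text
t: 11.55
ee_pos: [0.4574, 0.3676, 0.0778]
ee_rot: [0.387, 3.118, 0.0]
wrist_force: [0.7, 0.7, 0.1]
grip_width: 0.005
grip_force: 0.0
```

```bash
python3 - <<'E'
from h import *
plan([(-78,60,68)])
E
```

```text
t 11.55 now(tester mm) [-77.8  60.3  77.8] F [0.7 0.7 0.1] dr [ 0.     0.    -0.001]
(-78, 60, 68) [0.02, -0.03, 0.98]
```

Call:
send_rows --translation '[[0, 0, 0.2], [0, 0, 0.4], [0, 0, 0.6], [0, 0, 0.75], [0, 0, 0.9], [0, 0, 0.95], [0, 0, 0.95], [0, 0, 0.95], [0, 0, 0.95], [0, 0, 0.95]]' --dr '[[0, 0, 0], [0, 0, 0], [0, 0, 0], [0, 0, 0], [0, 0, 0], [0, 0, 0], [0, 0, 0], [0, 0, 0], [0, 0, 0], [0, 0, 0]]' --jaw '[255, 255, 255, 255, 255, 255, 255, 255, 255, 255]'

```text
t: 12.8
ee_pos: [0.4574, 0.3678, 0.0684]
ee_rot: [0.386, 3.117, 0.001]
wrist_force: [0.1, -0.1, 4.7]
grip_width: 0.002
grip_force: 2.2
```

Call:
send_rows --translation '[[0, 0, -0.6], [0, 0, -1.8], [0, 0, -3.2], [0, 0, -3.5], [0, -2, -3.5], [0, -4.5, -3.5], [0, -7, -3.5], [0, -9.5, -3.5], [0, -11.5, -3.5], [0, -12, -3.5]]' --dr '[[0, 0, 0], [0, 0, 0], [0, 0, 0], [0, 0, 0], [0, 0, 0], [0, 0, 0], [0, 0, 0], [0, 0, 0], [0, 0, 0], [0, 0, 0]]' --jaw '[255, 255, 255, 255, 255, 255, 255, 255, 255, 255]'

```text
t: 14.05
ee_pos: [0.4277, 0.2498, 0.1032]
ee_rot: [-0.389, -3.117, 0.001]
wrist_force: [-0.1, 0.3, -0.3]
grip_width: 0.003
grip_force: 0.0
```

```bash
python3 - <<'E'
from h import *
plan([(-78,-60,77),(-78,-60,68.3)])
cv2.imwrite("pics/g4.png",cv2.resize(cv2.cvtColor(bot.camera("scene"),cv2.COLOR_RGB2BGR)[190:330,200:330],(520,560),interpolation=2))
E
```

```text
t 14.05 now(tester mm) [-77.9 -61.3 103.2] F [-0.1  0.3 -0.3] dr [-0.001 -0.    -0.002]
(-78, -60, 77) [0.01, 0.13, 2.62]
(-78, -60, 68.3) [0.01, 0.13, 3.49]
```

View pics/g4.png

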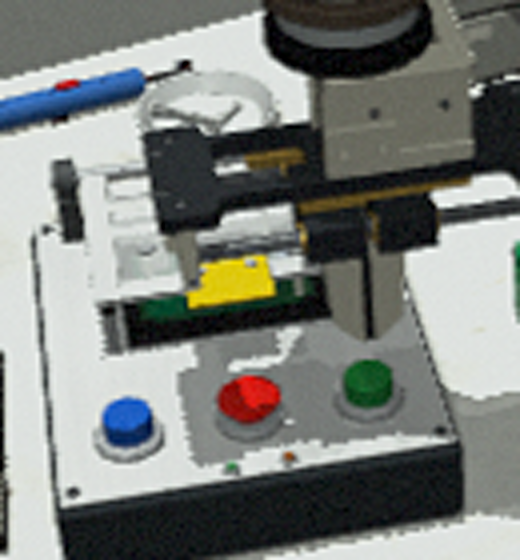

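Call:
send_rows --translation '[[0, 0.1, 0.8], [0, 0.1, 1.6], [0, 0.1, 2.2], [0, 0.1, 2.6], [0, 0.1, 2.9], [0, 0.1, 3.1], [0, 0.1, 3.3], [0, 0.1, 3.45], [0, 0.1, 3.5], [0, 0.1, 3.5]]' --dr '[[0, 0, 0], [0, 0, 0], [0, 0, 0], [0, 0, 0], [0, 0, 0], [0, 0, 0], [0, 0, 0], [0, 0, 0], [0, 0, 0], [0, 0, 0]]' --jaw '[255, 255, 255, 255, 255, 255, 255, 255, 255, 255]'

```text
t: 15.35
ee_pos: [0.4281, 0.2523, 0.0684]
ee_rot: [0.386, 3.118, 0.0]
wrist_force: [-1.6, -0.5, 4.9]
grip_width: 0.005
grip_force: 2.2
```

Call:
send_rows --translation '[[0, 0, 0], [0, 0, 0], [0, 0, 0], [0, 0, 0], [0, 0, 0], [0, 0, 0], [0, 0, 0], [0, 0, 0], [0, 0, 0], [0, 0, 0]]' --dr '[[0, 0, 0], [0, 0, 0], [0, 0, 0], [0, 0, 0], [0, 0, 0], [0, 0, 0], [0, 0, 0], [0, 0, 0], [0, 0, 0], [0, 0, 0]]' --jaw '[255, 255, 255, 255, 255, 255, 255, 255, 255, 255]'

```text
t: 16.6
ee_pos: [0.4281, 0.2523, 0.0682]
ee_rot: [-0.386, -3.118, -0.0]
wrist_force: [-3.4, 0.7, 4.1]
grip_width: 0.002
grip_force: 2.3
```

```bash
python3 - <<'E'
from h import *
plan([])
cv2.imwrite("pics/g5.png",cv2.resize(cv2.cvtColor(bot.camera("scene"),cv2.COLOR_RGB2BGR)[190:330,200:330],(520,560),interpolation=2))
E
```

```text
t 16.6 now(tester mm) [-78.2 -58.7  68.2] F [-3.4  0.7  4.1] dr [ 0.    -0.    -0.001]
```

View pics/g5.png

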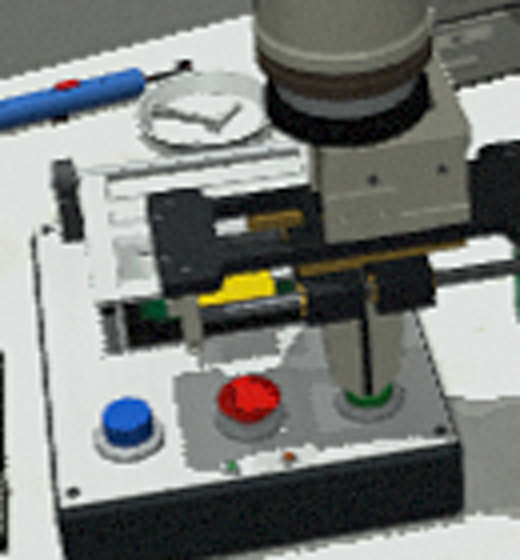

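```bash
python3 - <<'E'
from h import *
for i in range(8):
    bot.camera("scene");s=bot.get_state();print(s["wrist_force"].round(1),s["ft_torque"].round(2),(s["ee_pos"]*1e3).round(1))
E
```

```text
[-2.1  1.5  4. ] [0.25 0.77 0.04] [428.1 252.2  68.2]
[-3.2  1.2  4.8] [0.27 0.72 0.04] [428.  252.3  68.2]
[-3.   1.5  5.4] [ 0.27  0.75 -0.01] [428.1 252.3  68.2]
[-3.3  1.8  4.7] [ 0.29  0.74 -0.01] [428.1 252.2  68.2]
[-4.1  1.2  3.8] [0.29 0.81 0.  ] [428.1 252.2  68.2]
[-3.1  1.3  4.3] [ 0.31  0.77 -0.01] [428.1 252.2  68.2]
[-4.2  1.8  5.4] [ 0.33  0.71 -0.  ] [428.1 252.2  68.2]
[-3.5  0.1  4. ] [ 0.29  0.77 -0.08] [428.1 252.3  68.2]
```

```bash
python3 -c "
from bench import bot
print(bot.finish_job())"
```

```text
the job is handed in; nothing more can be done
None
```

I shut the gate fully on the board, tapped the blue button and let it spring back up, and handed the job in at about 17 s with the green button held down at roughly 5 N; the red button was not touched and I saw no tools moved.

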